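Tip the puppet head out of its scoop

TASK

Pick up the yellow scoop by its side walls, carry it to the wooden tray with the head still in it and, with its lip just above the tray's rim, tip it lip-down to about 45 degrees; keep it tipped until the orange puppet head has rolled out and lies in the tray. Then bring the scoop level again and set it down flat in the middle of its green mat and let go. Do not touch the head with the gripper, do not tip the scoop much beyond 45 degrees, and leave the puppet, the paint jar and the brush where they are.

Things in the scene. Friction and masses are not known exactly. Their poses are not given: they have to be found in the camera images.
- scoop_center (a point): Centre, half-way up, of the yellow scoop: an open-topped trough 130 mm long (x), 54 mm wide outside (y), 50 mm high, about 0.16 kg, standing on the mat. x points from the lip to the back wall, z up. Pinch it here across its width: upright side walls 4 mm thick, full height over the rear 100 mm. The low open end (-x), the lip, starts facing roughly to the robot's right.
- scoop_lip (a point): Middle of the top edge of the scoop's lip: 65 mm from the scoop's centre along its -x and 18 mm below it; axes as the scoop's. The lip is 3 mm higher than the scoop's 4 mm thick floor, which holds the head back until the scoop is tipped lip-down some 33 degrees; then it rolls out over the lip.
- head_center (a point): Centre of the puppet head, an orange ball 38 mm in diameter with two painted eyes and a nose, 35 g, which rolls freely (tip slowly and it only trickles out). It starts inside the scoop, below its wall tops.
- basket: Open wooden tray with a blue felt floor, fixed to the table: 160 x 160 mm outside, 148 x 148 mm inside, walls 6 mm thick, rim 60 mm above the table, inner floor about 6 mm above the table. Origin at the centre of its underside, on the table; x and y along its sides.
- mat: Flat green mat fixed to the table, 150 x 200 mm (its x and y), 3 mm thick. Origin at the centre of its underside. The scoop starts on it and goes back on it.
- puppet_mid (a point): Bystander: small red and yellow puppet, standing, 81 mm high and about 66 mm wide over its arms. This point is 40 mm above its foot.
- paint_mid (a point): Bystander: paint jar, 48 mm in diameter, 60 mm high. This point is half-way up.
- brush_grip (a point): Bystander: wide flat paint brush with a wooden handle, lying on the table; this point is on its handle.
Things that resemble listed ones, but are neither listed nor needed, are in the scene too. Of the things shaped like the basket, the wooden one is meant. Leave any black look-alike of the part that bears scoop_center alone.

How it is judged (in metres and radians):
On the way:
1. the scoop is held tipped lip-down to 45 degrees (30 to 60) with its lip over the tray, and the head lies in the tray (angle between scoop_center's own z axis and vertical between 0.524 and 1.047 rad and horizontal distance between scoop_lip and basket below 0.1 m and height (world z) of scoop_lip above 0.03 m and x of head_center in the frame of basket between -0.075 and 0.075 m and y of head_center in the frame of basket between -0.075 and 0.075 m and z of head_center in the frame of basket below 0.045 m), for 0.3 s.
At the end, for the whole second after the job is handed in: The head lies in the tray; the scoop stands level (within 3.4 degrees) on the mat, its centre within 50 mm of the mat's centre (x of head_center in the frame of basket between -0.075 and 0.075 m and y of head_center in the frame of basket between -0.075 and 0.075 m and z of head_center in the frame of basket below 0.045 m and angle between scoop_center's own z axis and vertical below 0.06 rad and horizontal distance between scoop_center and mat below 0.05 m and z of scoop_center in the frame of mat between 0.022 and 0.034 m); the robot touches nothing.
It fails at once if the scoop is tipped beyond 65 degrees (angle between scoop_center's own z axis and vertical above 1.134 rad).
It fails at once if the gripper touches the head (contact force between the fingers and head above 0.3 N).
It fails at once if the head is dropped from high up (clear of the scoop and more than 160 mm above the table) (distance between head_center and scoop_center above 0.1 m and height (world z) of head_center above 0.16 m).
It fails at once if the puppet, paint jar or brush is moved by more than 30 mm (distance of any of puppet_mid, paint_mid, brush_grip from where it was at the start of the episode above 0.03 m).
It also fails if it takes over 61 s, if anything falls off the work surface, if the arm or the gripper's body presses on something with over 40 N, if the wrist force passes 120 N, or if a joint passes its speed limit or range.

ROBOT

A 6-joint arm with a two-finger parallel gripper is mounted at the origin on the work surface. World frame = base frame: x ahead of the robot, y to its left, z up, the work surface at z = 0. Lengths are in m, angles in degrees, forces in N, time in s.
With the tool pointing down it reaches from about 0.3 to 0.75 m from the base axis. Payload 8.5 kg.
Tool frame: the origin (TCP) lies on the centre line of the jaws, within the pads' length; the fingertips stand 25 mm ahead of it and the grasp point (between the pads) lies 6 mm ahead of it; z points along the fingers, y is the line along which they close (so a half turn about z gives the same grasp; the last joint's range is limited). The gripper opens to 85 mm and grips with 20 to 120 N. Pads are 22 mm wide; open, the fingers measure 114 mm over their backs; the gripper's body (76 mm by 85 mm) begins 54 mm behind the grasp point. The pads swing forward as they close: fully open they stand 13 mm farther back than shut.
Start: joints at [56.878, 21.807, 74.336, -0, 83.858, -12.336], TCP at [0.195, 0.514, 0.256] pointing down, gripper open.
Joint ranges: [-178.18, 178.18], [-50.72, 133.34], [12.68, 142.11], [-81.47, 261.47], [9.98, 163.14], [-165.26, 165.26]. Speed limits (degrees/s): [136.94, 136.94, 180, 180, 180, 180].

INTERFACE

Orientations are given as a 3x3 rotation matrix whose columns are the frame's x, y, z axes.
In Python, from rig import telemetry, optics, env gives the robot as it stands.
- The arm moves only by the tool send_rows, never from a script. Its argument "deltas" is a list that holds one entry, the list of rows, each a list of 7 numbers: the shift along the tool's x, y, z in m, then the turn, a rotation vector about the tool's x, y, z in rad, then the opening, from -1 (shut) to 1 (fully open), so that 0 is half open. In form: [[[x, y, z, ax, ay, az, grip], ...]]. A call has 1 to 12 rows; each row shifts and turns the commanded pose from where the row before left it, along the tool's axes as they then stand; what a row does not reach is not made up. A row lasts 1/8 s, in which the tool goes at most 62.5 mm and 10.7 degrees, less where a joint would pass 70% of its speed; a pose out of reach is approached as far as the arm can. A call is refused whole if a number of a shift passes 0.0625 or a number of a turn 0.188, either way. A call with a gripper value outside its range is refused whole. The fingers move at their own pace and stop on an object; "squeeze" is the grip in N (left out, the last holds). Time passes only in rows, so rows that do not move let the fingers close. It gives the time, the measured TCP pose, the force, the opening and the grip force at its end, in the units of the state.
- telemetry.observe(): the state, without advancing time (a new reading comes with each control period).
- optics.get_image(name): name is "side" or "top"; returns a dict with "image" (400x640x3 uint8, red, green, blue), "range_z" (400x640 float32, m along the optical axis (not along the pixel's ray), 0 where there is no reading), "K" (3x3 intrinsics, pixels), "rvec" (rotation vector, rad) and "tvec" (3), from world to camera coordinates, as OpenCV has them. Camera axes: x right, y down, z forward; pixel columns grow to the right and rows downward; lengths in m; the calibration is good to about 2 mm. A picture is of the moment at which its call begins.
- env.close_job(): hands the job in; it is judged then, once.
The state is a dict: "time_s": time; "q": joint angles; "qvel": joint speeds; "joint_efforts": joint torques, N m; "position": TCP position; "tool_rot": TCP orientation; "ft_force": force on the tool from outside, world axes, zero at the start; "wrist_torque": the same for the moment, N m; "grip_width": finger opening in m; "gripper_force": force on a finger pad.
Only numpy, scipy, OpenCV 4.12 (cv2) and the standard library are available. Lean on these libraries where they do the work, as an engineer would, in place of code of your own. Each camera call takes 0.05 s, during which the arm holds its last target. There are 200 camera calls.

## Working session

There is one attempt and no reset: what is moved stays moved. The work goes in short steps, Python scripts to look and compute and a tool call to move; the robot and the scene stay as the last step left them, time stands still between calls to the robot, and variables do not carry over. Pictures are saved under pics/ and viewed, at most 10 in all, crops included, and the job is handed in when it is done.

Besides the shell and the picture viewer there is one more tool, called after "Emit:" as name([rows], argument=value, ...), one row to a line, values as JSON. send_rows: Moves the arm, as the interface text tells. Its arguments: {"type":"object","properties":{"deltas":{"type":"array"},"squeeze":{"type":"number"}},"required":["deltas"]}

```bash
mkdir -p pics
cat > h.py <<'E'
import numpy as np, cv2
from rig import telemetry, optics, env
def grab(n):
    d=optics.get_image(n); R=cv2.Rodrigues(np.array(d["rvec"],float))[0]; t=np.array(d["tvec"],float).ravel()
    return d["image"],d["range_z"],np.array(d["K"]),R,t
def cloud(g):
    im,z,K,R,t=g; v,u=np.mgrid[:400,:640]
    c=np.stack([(u-K[0,2])/K[0,0]*z,(v-K[1,2])/K[1,1]*z,z],-1)
    return (c-t)@R   # world
E
python3 - <<'E'
from h import *
for n in("top","side"):
    g=grab(n); cv2.imwrite(f"pics/{n}0.png",g[0][...,::-1]); np.savez(f"{n}0.npz",im=g[0],P=cloud(g),z=g[1])
    print(n,(-g[3].T@g[4]).round(3))
s=telemetry.observe();print(s["time_s"],s["position"],np.round(s["tool_rot"],3),s["grip_width"])
E
```

```text
top [0.343 0.017 1.081]
side [ 0.174 -0.763  0.806]
0.1 [0.19506754 0.51400471 0.25577228] [[-0.935  0.355 -0.001]
 [ 0.355  0.935 -0.001]
 [ 0.    -0.001 -1.   ]] 0.0852999609126755
```

View pics/top0.png

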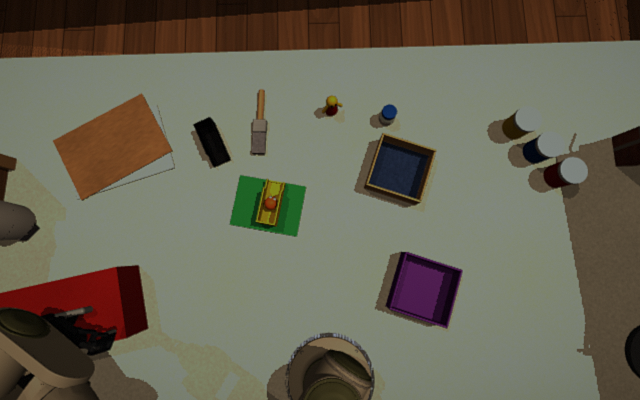

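View pics/side0.png

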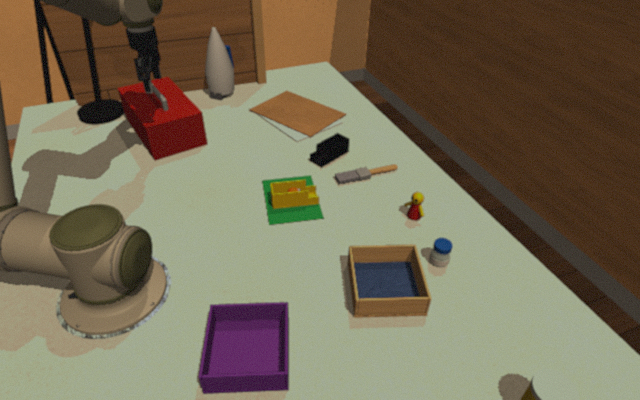

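The top view shows the scoop at about (270,203), on the green mat at (268,206). The wooden tray is at (400,169), with the jar at (388,114), puppet at (332,105), brush at (260,120) and the black look-alike at (212,142). In the side view the low yellow lip is at (313,197), which puts it at the +x end.

```bash
python3 - <<'E'
from h import *
def rect(p):
    r=cv2.minAreaRect((p[:,:2]*1000).astype(np.float32)); return np.round(r[0],1),np.round(r[1],1),round(r[2],1)
for n in("top","side"):
    d=np.load(n+"0.npz"); im=d["im"];P=d["P"];ok=d["z"]>0
    h=cv2.cvtColor(im,cv2.COLOR_RGB2HSV).astype(int);H,S,V=h[...,0],h[...,1],h[...,2]
    box=lambda a,b,c,e:ok&(P[...,0]>a)&(P[...,0]<b)&(P[...,1]>c)&(P[...,1]<e)
    big=cv2.connectedComponents
    g=ok&(H>45)&(H<80)&(S>150)&(V>40)&box(.2,.7,-.1,.4)
    print(n,"mat",g.sum(),rect(P[g]),np.median(P[g][:,2]).round(4))
    m=P[g].mean(0)
    nb=box(m[0]-.12,m[0]+.12,m[1]-.12,m[1]+.12)
    y=nb&(H>18)&(H<35)&(S>150)&(P[...,2]>.008)
    print("scoop",y.sum(),rect(P[y]),np.percentile(P[y][:,2],[2,50,98]).round(3))
    t=y&(P[...,2]>.044); print(" walls",t.sum(),rect(P[t]), P[t].mean(0).round(4))
    l=y&(P[...,2]<.03);print(" low",l.sum(),P[l].mean(0).round(4))
    o=nb&(H>2)&(H<15)&(S>150)&(P[...,2]>.015)
    print("head",o.sum(),P[o].mean(0).round(4),P[o].max(0).round(4))
    for nm,b in(("tray",box(.35,.7,-.4,-.08)),):
        r=b&(P[...,2]>.05)&(P[...,2]<.066)&(H>5)&(H<25)&(S>80); print(nm,r.sum(),rect(P[r]),np.median(P[r][:,2]).round(3))
        b2=b&(H>95)&(H<125)&(P[...,2]<.02)&(S>80)&(V<110);print(" felt",b2.sum(),rect(P[b2]),np.median(P[b2][:,2]).round(4))
    a=box(.4,.85,-.5,.3)&(P[...,2]>.008)&(P[...,2]<.2)
    k,lab,st,c=cv2.connectedComponentsWithStats(a.astype(np.uint8))
    for i in range(1,k):
        if st[i,4]>25: q=P[lab==i]; print("  obj",c[i].round(),np.median(q,0).round(3),q.min(0).round(3),q.max(0).round(3))
E
python3 -c "
import cv2;i=cv2.imread('pics/top0.png')[165:245,220:320];cv2.imwrite('pics/c1.png',cv2.resize(i,None,fx=7,fy=7,interpolation=2))"
```

```text
top mat 2297 (array([484.9, 168. ]), array([196.8, 146. ]), 78.4) 0.0017
scoop 397 (array([490.1, 154.3]), array([ 54.4, 129. ]), 77.7) [0.008 0.032 0.054]
 walls 147 (array([475.9, 157.6]), array([54.3, 99.6]), 77.9) [0.4683 0.1601 0.0506]
 low 185 [0.4981 0.1547 0.0168]
head 117 [0.4844 0.1548 0.0379] [0.5039 0.171  0.0469]
tray 509 (array([ 575.8, -217.1]), array([160.1, 160.4]), 69.9) 0.057
 felt 2060 (array([ 581.7, -220. ]), array([140.2, 134. ]), 69.8) 0.0057
  obj [259. 127.] [0.711 0.187 0.017] [0.638 0.168 0.009] [0.837 0.212 0.026]
  obj [331. 106.] [ 0.763 -0.026  0.044] [ 0.752 -0.059  0.009] [0.786 0.001 0.083]
  obj [388. 115.] [ 0.732 -0.188  0.057] [ 0.716 -0.215  0.008] [ 0.76  -0.168  0.063]
  obj [403. 168.] [ 0.583 -0.231  0.047] [ 0.474 -0.317  0.008] [ 0.675 -0.115  0.064]
  obj [224. 149.] [0.652 0.29  0.027] [0.623 0.277 0.01 ] [0.676 0.299 0.051]
  obj [270. 204.] [0.484 0.158 0.037] [0.422 0.115 0.008] [0.558 0.193 0.055]
side mat 940 (array([484.5, 166.5]), array([195.4, 142.4]), 78.6) 0.0036
scoop 934 (array([490.7, 155.3]), array([ 61.3, 127.1]), 79.7) [
[... 301 characters left out ...]
y([103.4, 135. ]), 71.4) 0.0073
  obj [328. 156.] [0.657 0.293 0.025] [0.619 0.275 0.008] [0.682 0.3   0.054]
  obj [362. 173.] [0.714 0.183 0.018] [0.639 0.165 0.008] [0.84  0.214 0.026]
  obj [293. 193.] [0.483 0.142 0.034] [0.424 0.11  0.008] [0.56  0.195 0.056]
  obj [416. 206.] [ 0.767 -0.035  0.04 ] [ 0.754 -0.059  0.008] [ 0.789 -0.     0.085]
  obj [441. 251.] [ 0.733 -0.201  0.047] [ 0.717 -0.217  0.008] [ 0.762 -0.17   0.063]
  obj [389. 281.] [ 0.58  -0.235  0.037] [ 0.476 -0.32   0.008] [ 0.678 -0.112  0.064]
  obj [391. 276.] [ 0.604 -0.197  0.009] [ 0.587 -0.227  0.008] [ 0.619 -0.171  0.011]
  obj [404. 278.] [ 0.63  -0.217  0.009] [ 0.619 -0.232  0.008] [ 0.641 -0.198  0.011]
```

View pics/c1.png

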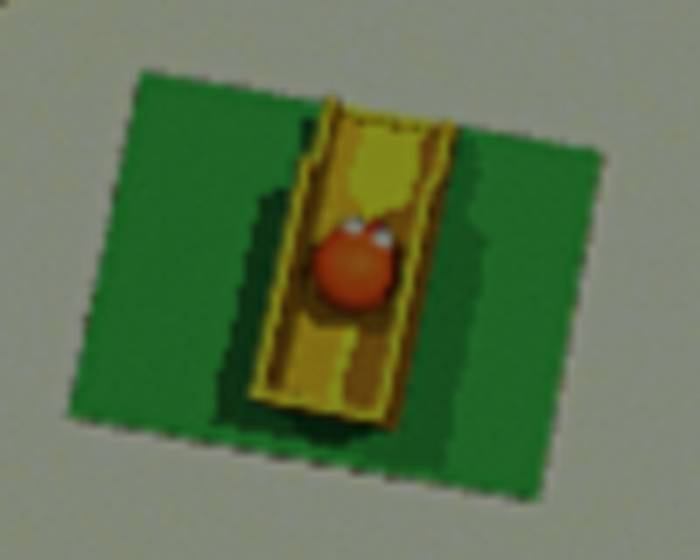

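The lip faces +x with a yaw of about -12°, against the text's "roughly right". Both views agree on the geometry:

| Item | Position (m) | Other |
|---|---|---|
| Scoop centre | (0.490, 0.155) | axis 167.7° |
| Tray | (0.577, -0.217) | axes at -20° |
| Mat | (0.485, 0.167) | |

The measured sizes also match the ones given. Next I move above the scoop.

Emit:
send_rows([
  [[-0.04,-0.023,0,0,0,0,1],[-0.04,-0.023,0,0,0,0,1],[-0.04,-0.023,0,0,0,0,1],[-0.04,-0.023,0,0,0,0,1],[-0.04,-0.023,0,0,0,0,1],[-0.04,-0.023,0,0,0,0,1],[-0.04,-0.023,0,0,0,0,1],[-0.04,-0.023,0,0,0,0,1],[-0.04,-0.023,0,0,0,0,1],[-0.04,-0.023,0,0,0,0,1],[0,0,0.04,0,0,-0.148,1],[0,0,0.04,0,0,0,1]],
], squeeze=40)

```text
time_s: 1.6
position: [0.4877, 0.1566, 0.1751]
tool_rot: [[-0.977, 0.213, 0.0], [0.213, 0.977, 0.0], [-0.0, 0.0, -1.0]]
ft_force: [0.7, 1.1, -0.0]
grip_width: 0.085
gripper_force: 0.0
```

```bash
cat >> h.py <<'E'
def go(x,y,z,yaw):  # yaw of tool x, deg, tool down; prints shift in tool axes and turn error
    s=telemetry.observe(); R=np.array(s["tool_rot"]); a=np.radians(yaw)
    T=np.array([[np.cos(a),np.sin(a),0],[np.sin(a),-np.cos(a),0],[0,0,-1]])
    print(s["time_s"],np.round(s["position"],4),"q",np.round(s["q"],1),"w",s["grip_width"],s["gripper_force"],"F",np.round(s["ft_force"],1))
    print("shift",(R.T@(np.array([x,y,z])-s["position"])).round(4),"turn",cv2.Rodrigues(R.T@T)[0].ravel().round(4))
E
python3 -c "
from h import *
go(.4902,.1548,.037,167.7)"
```

```text
1.6 [0.4877 0.1566 0.1751] q [  4.5  22.5  87.9   0.   69.6 -73.2] w 0.08497896456676977 0.0 F [ 0.7  1.1 -0. ]
shift [-0.0028 -0.0012  0.1381] turn [0.0001 0.0002 0.0002]
```

Emit:
send_rows([
  [[-0.0028,-0.0012,0.04,0,0,0,1],[0,0,0.04,0,0,0,1],[0,0,0.03,0,0,0,1],[0,0,0.018,0,0,0,1],[0,0,0.01,0,0,0,1],[0,0,0,0,0,0,1],[0,0,0,0,0,0,0.4],[0,0,0,0,0,0,0],[0,0,0,0,0,0,-0.4],[0,0,0,0,0,0,-1],[0,0,0,0,0,0,-1],[0,0,0,0,0,0,-1]],
], squeeze=40)

```text
time_s: 3.1
position: [0.4904, 0.1555, 0.0392]
tool_rot: [[-0.977, 0.213, 0.002], [0.213, 0.977, 0.0], [-0.002, 0.0, -1.0]]
ft_force: [-0.8, -0.6, 6.7]
grip_width: 0.0534
gripper_force: 43.1
```

```bash
python3 -c "
from h import *
go(.4902,.1548,.037,167.7)
g=grab('side');cv2.imwrite('pics/s1.png',cv2.resize(g[0][130:250,220:380,::-1],None,fx=4,fy=4))"
```

```text
3.1 [0.4904 0.1555 0.0392] q [  4.4  33.8  96.4  -0.   49.8 -73.3] w 0.053368946875356725 43.113852739334106 F [-0.8 -0.6  6.7]
shift [ 0.     -0.0007  0.0022] turn [ 0.0004  0.0015 -0.0001]
```

View pics/s1.png

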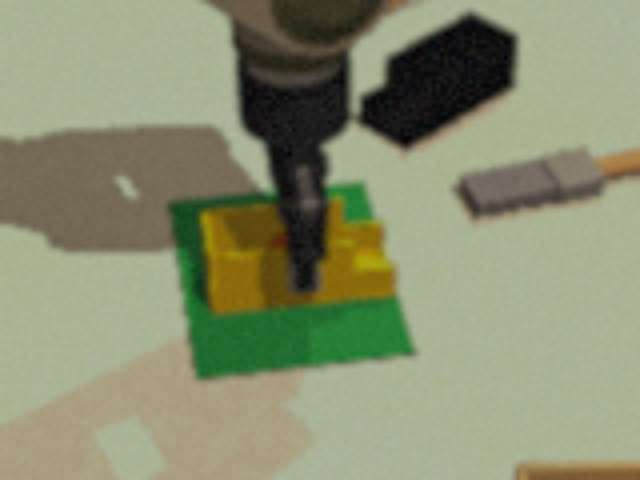

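The grip is holding: the opening is 53.4 mm, which matches the scoop's width. The picture shows the fingers centred on the scoop walls. Now the lift.

Emit:
send_rows([
  [[0,0,-0.005,0,0,0,-1],[0,0,-0.01,0,0,0,-1],[0,0,-0.018,0,0,0,-1],[0,0,-0.02,0,0,0,-1],[0,0,-0.02,0,0,0,-1],[0,0,-0.02,0,0,0,-1],[0,0,-0.02,0,0,0,-1],[0,0,-0.01,0,0,0,-1],[0,0,-0.005,0,0,0,-1],[0,0,0,0,0,0,-1]],
])

```text
time_s: 4.4
position: [0.4899, 0.1554, 0.1661]
tool_rot: [[-0.977, 0.213, -0.0], [0.213, 0.977, -0.0], [0.0, -0.0, -1.0]]
ft_force: [-0.0, -0.4, -2.5]
grip_width: 0.0533
gripper_force: 42.5
```

```bash
python3 -c "
from h import *
go(.483,-.183,.165,159.9)
g=grab('side');cv2.imwrite('pics/s2.png',cv2.resize(g[0][80:230,220:420,::-1],None,fx=4,fy=4))"
```

```text
4.4 [0.4899 0.1554 0.1661] q [  4.4  23.3  88.3  -0.   68.4 -73.3] w 0.053322447618170114 42.524224519729614 F [-0.  -0.4 -2.5]
shift [-0.0654 -0.3321  0.0012] turn [-1.00e-04 -4.00e-04  1.36e-01]
```

View pics/s2.png

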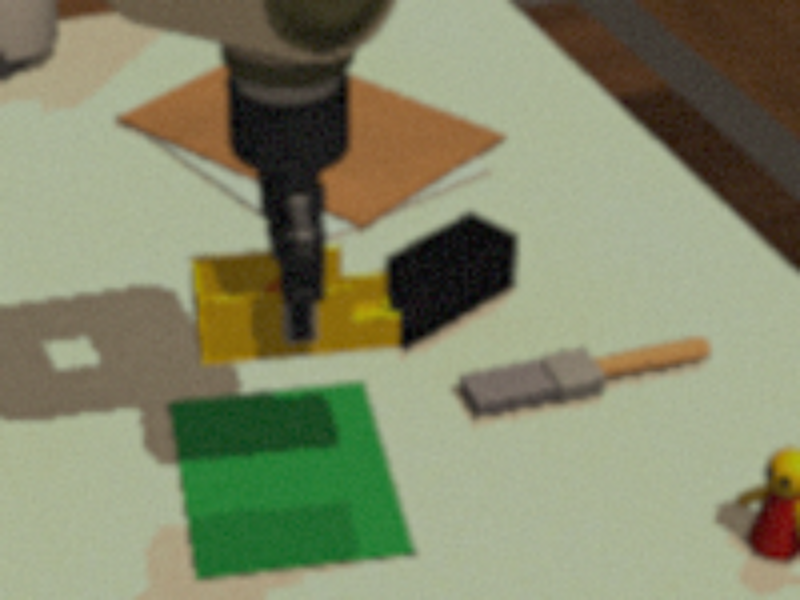

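The picture shows the scoop clear of the mat and still level, with a hint of the head's orange between the walls. I carry it sideways to the tray next.

Emit:
send_rows([
  [[-0.003,-0.015,0,0,0,0,-1],[-0.005,-0.025,0,0,0,0,-1],[-0.006,-0.03,0,0,0,0,-1],[-0.006,-0.03,0,0,0,0,-1],[-0.006,-0.03,0,0,0,0,-1],[-0.006,-0.03,0,0,0,0,-1],[-0.006,-0.03,0,0,0,0,-1],[-0.006,-0.03,0,0,0,0,-1],[-0.006,-0.03,0,0,0,0,-1],[-0.006,-0.03,0,0,0,0,-1],[-0.006,-0.03,0,0,0,0,-1],[-0.004,-0.022,0,0,0,0,-1]],
])

```text
time_s: 5.95
position: [0.483, -0.185, 0.1659]
tool_rot: [[-0.977, 0.214, -0.001], [0.214, 0.977, 0.0], [0.001, 0.0, -1.0]]
ft_force: [-0.4, -0.6, -2.1]
grip_width: 0.0536
gripper_force: 42.7
```

Emit:
send_rows([
  [[0,0,0.005,0,0,0.03,-1],[0,0,0.01,0,0,0.04,-1],[0,0,0.012,0,0,0.04,-1],[0,0,0.012,0,0,0.026,-1],[0,0,0.01,0,0,0,-1],[0,0,0.005,0,0,0,-1],[0,0,0,0,0,0,-1]],
])

```text
time_s: 6.82
position: [0.4837, -0.1829, 0.1121]
tool_rot: [[-0.939, 0.343, -0.0], [0.343, 0.939, 0.0], [0.001, 0.0, -1.0]]
ft_force: [-0.2, 0.1, -1.1]
grip_width: 0.0533
gripper_force: 42.8
```

```bash
python3 -c "
from h import *
go(.483,-.183,.107,159.9)
g=grab('side');a=g[0][180:330,290:490];b=grab('top')[0][110:210,340:473]
cv2.imwrite('pics/s3.png',np.hstack([cv2.resize(a,(400,300)),cv2.resize(b,(400,300))])[...,::-1])
n=6
# hold the lip fixed while turning 45 deg about tool y: lip in tool frame
l=np.array([-.065,0,.029])
for d in (0.08,):
    Ry=cv2.Rodrigues(np.array([0,d,0.]))[0]; print('shift first then turn',d,(l-Ry@l).round(5))"
```

```text
6.825 [ 0.4837 -0.1829  0.1121] q [ -33.8   27.5   91.8    0.    60.7 -103.8] w 0.053334021108126475 42.832138538360596 F [-0.2  0.1 -1.1]
shift [ 0.0006 -0.0003  0.0051] turn [ 0.0001 -0.0005  0.0003]
shift first then turn 0.08 [-0.00253  0.      -0.0051 ]
```

View pics/s3.png

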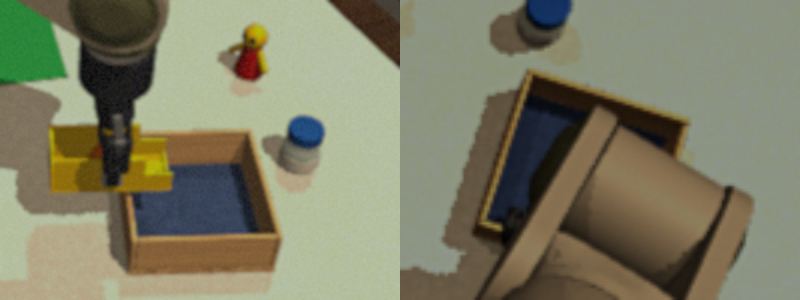

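The pictures show the lip just past the tray's near wall with the head inside. Now I tip about the lip, 0.08 rad per row.

Emit:
send_rows([
  [[-0.0025,0,-0.005,0,0.08,0,-1],[-0.0025,0,-0.005,0,0.08,0,-1],[-0.0025,0,-0.005,0,0.08,0,-1],[-0.0025,0,-0.005,0,0.08,0,-1],[-0.0025,0,-0.005,0,0.08,0,-1],[-0.0025,0,-0.005,0,0.08,0,-1],[-0.0025,0,-0.005,0,0.08,0,-1],[-0.0025,0,-0.005,0,0.08,0,-1],[-0.0025,0,-0.005,0,0.08,0,-1],[-0.0018,0,-0.0035,0,0.06,0,-1],[0,0,0,0,0,0,-1],[0,0,0,0,0,0,-1]],
])

```text
time_s: 8.43
position: [0.5198, -0.1962, 0.1489]
tool_rot: [[-0.669, 0.344, -0.659], [0.245, 0.939, 0.241], [0.702, -0.0, -0.712]]
ft_force: [0.5, -0.3, -2.5]
grip_width: 0.0532
gripper_force: 43.2
```

Emit:
send_rows([
  [[0,0,0,0,0,0,-1],[0,0,0,0,0,0,-1],[0,0,0,0,0,0,-1],[0,0,0,0,0,0,-1],[0,0,0,0,0,0,-1],[0,0,0,0,0,0,-1]],
])

```text
time_s: 9.18
position: [0.5198, -0.1962, 0.1486]
tool_rot: [[-0.668, 0.344, -0.66], [0.244, 0.939, 0.242], [0.703, -0.0, -0.711]]
ft_force: [0.3, 1.1, -2.1]
grip_width: 0.0536
gripper_force: 43.2
```

```bash
python3 -c "
from h import *
s=telemetry.observe();R=np.array(s['tool_rot']);print(s['position'],'tilt',np.degrees(np.arccos(-R[2,2])),'lip',R@[-.065,0,.029]+s['position'])
g=grab('side');a=g[0][180:330,290:490];b=grab('top')[0][110:210,340:473]
cv2.imwrite('pics/s4.png',np.hstack([cv2.resize(a,(400,300)),cv2.resize(b,(400,300))])[...,::-1])"
```

```text
[ 0.51980351 -0.19621624  0.14862692] tilt 44.6901144985727 lip [ 0.544046   -0.20508835  0.08229753]
```

View pics/s4.png

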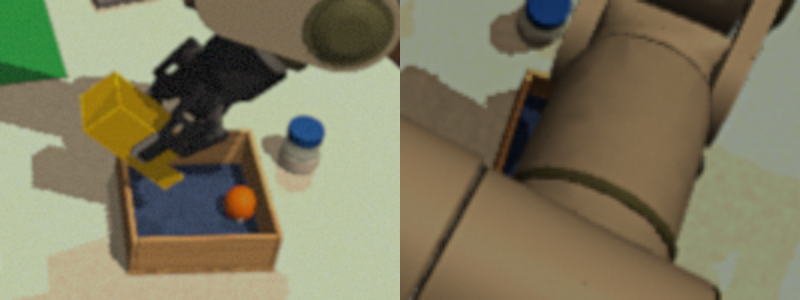

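The head lies on the felt at (240,203) in the left picture, with the scoop at 44.7°. I hold a little longer, then level and lift.

Emit:
send_rows([
  [[0,0,0,0,0,0,-1],[0,0,0,0,0,0,-1],[0,0,0,0,0,0,-1],[0,0,0,0,0,0,-1],[0,0,-0.02,0,0,0,-1],[0,0,-0.02,0,0,0,-1],[0.002,0,0.005,0,-0.1,0,-1],[0.002,0,0.005,0,-0.1,0,-1],[0.002,0,0.005,0,-0.1,0,-1],[0.002,0,0.005,0,-0.1,0,-1],[0.002,0,0.005,0,-0.1,0,-1],[0.002,0,0.005,0,-0.1,0,-1]],
])

```text
time_s: 10.78
position: [0.5224, -0.1971, 0.1577]
tool_rot: [[-0.924, 0.344, -0.165], [0.338, 0.939, 0.06], [0.176, -0.0, -0.984]]
ft_force: [0.8, 0.2, -1.3]
grip_width: 0.0535
gripper_force: 43.1
```

Emit:
send_rows([
  [[0.002,0,0,0,-0.1,0,-1],[0.002,0,0,0,-0.08,0,-1],[0,0,-0.02,0,0,0,-1],[0,0,0,0,0,0,-1]],
])

```text
time_s: 11.28
position: [0.5191, -0.1961, 0.1793]
tool_rot: [[-0.939, 0.344, 0.002], [0.344, 0.939, -0.001], [-0.002, -0.001, -1.0]]
ft_force: [-0.9, -0.1, -2.0]
grip_width: 0.0538
gripper_force: 43.2
```

```bash
python3 -c "
from h import *
go(.4847,.1672,.17,167.7)"
```

```text
11.275 [ 0.5191 -0.1961  0.1793] q [ -32.9   26.1   80.8   -0.    72.9 -102.8] w 0.05382306768031016 43.15468668937683 F [-0.9 -0.1 -2. ]
shift [0.1572 0.3293 0.0087] turn [-0.0008  0.0023 -0.1361]
```

Emit:
send_rows([
  [[0.008,0.016,0,0,0,0,-1],[0.016,0.032,0,0,0,0,-1],[0.016,0.034,0,0,0,0,-1],[0.016,0.034,0,0,0,0,-1],[0.016,0.034,0,0,0,0,-1],[0.016,0.034,0,0,0,0,-1],[0.016,0.034,0,0,0,0,-1],[0.016,0.034,0,0,0,0,-1],[0.016,0.034,0,0,0,0,-1],[0.014,0.028,0,0,0,0,-1],[0.007,0.015,0,0,0,-0.068,-1],[0,0,0,0,0,-0.068,-1]],
])

```text
time_s: 12.78
position: [0.4838, 0.1682, 0.1775]
tool_rot: [[-0.978, 0.207, -0.001], [0.207, 0.978, -0.0], [0.001, -0.0, -1.0]]
ft_force: [-0.4, -0.2, -2.3]
grip_width: 0.0536
gripper_force: 43.1
```

```bash
python3 -c "
from h import *
go(.4847,.1672,.039,167.7)
g=grab('side');P=cloud(g);h=cv2.cvtColor(g[0],cv2.COLOR_RGB2HSV);m=(h[...,0]>18)&(h[...,0]<35)&(h[...,1]>150)&(g[1]>0)&(abs(P[...,0]-.485)<.1)&(abs(P[...,1]-.167)<.1)&(P[...,2]>.05)
print(m.sum(),np.percentile(P[m],[1,99],axis=0).round(4))
# near-side wall (facing camera): bottom edge per x -> slope
q=P[m]
for x in np.arange(.43,.55,.02):
    k=abs(q[:,0]-x)<.006
    if k.sum()>5: print(round(x,2),k.sum(),q[k][:,2].min().round(4),q[k][:,2].max().round(4))
cv2.imwrite('pics/s5.png',cv2.resize(g[0][80:230,220:420,::-1],None,fx=4,fy=4))"
```

```text
12.775 [0.4838 0.1682 0.1775] q [  5.9  22.4  87.6  -0.   70.1 -72.2] w 0.05359406541404813 43.102142214775085 F [-0.4 -0.2 -2.3]
shift [-0.0013 -0.0008  0.1385] turn [-0.0004 -0.0012  0.0067]
934 [[0.4185 0.1028 0.1442]
 [0.5489 0.2047 0.396 ]]
0.43 97 0.144 0.1929
0.45 121 0.1421 0.3229
0.47 84 0.1459 0.3916
0.49 41 0.1445 0.4451
0.51 79 0.1444 0.437
0.53 57 0.1438 0.1685
0.55 27 0.1442 0.1661
```

View pics/s5.png

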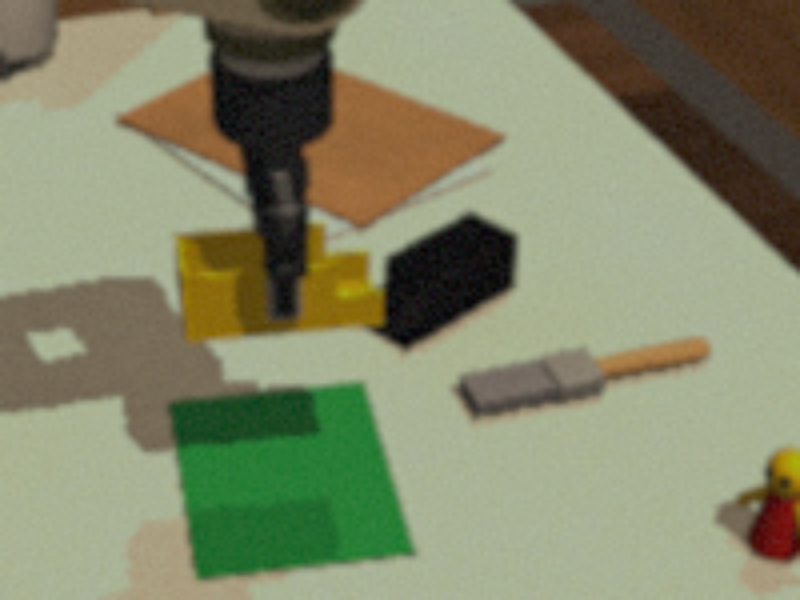

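The scoop hangs level over the mat; its bottom edge measures about 0.143 m all along. I lower it now.

Emit:
send_rows([
  [[-0.001,-0.001,0.02,0,0,0,-1],[0,0,0.03,0,0,0,-1],[0,0,0.03,0,0,0,-1],[0,0,0.025,0,0,0,-1],[0,0,0.015,0,0,0,-1],[0,0,0.008,0,0,0,-1],[0,0,0.004,0,0,0,-1],[0,0,0.003,0,0,0,-1],[0,0,0.002,0,0,0,-1],[0,0,0.001,0,0,0,-1],[0,0,0,0,0,0,-1]],
])

```text
time_s: 14.2
position: [0.4853, 0.1659, 0.0402]
tool_rot: [[-0.977, 0.213, 0.0], [0.213, 0.977, 0.0], [-0.0, 0.0, -1.0]]
ft_force: [-0.1, 1.1, -2.4]
grip_width: 0.0537
gripper_force: 43.1
```

Emit:
send_rows([
  [[0,0,0.001,0,0,0,-1],[0,0,0.001,0,0,0,-1],[0,0,0,0,0,0,-1]],
])

```text
time_s: 14.58
position: [0.4854, 0.1659, 0.0392]
tool_rot: [[-0.977, 0.213, 0.001], [0.213, 0.977, 0.0], [-0.001, 0.0, -1.0]]
ft_force: [-3.6, -0.2, 10.0]
grip_width: 0.0536
gripper_force: 44.5
```

Contact shows as +10 N. I open the gripper and back straight up.

Emit:
send_rows([
  [[0,0,0,0,0,0,-0.2],[0,0,0,0,0,0,0.3],[0,0,0,0,0,0,1],[0,0,0,0,0,0,1],[0,0,0,0,0,0,1],[0,0,0,0,0,0,1],[0,0,-0.01,0,0,0,1],[0,0,-0.03,0,0,0,1],[0,0,-0.04,0,0,0,1],[0,0,-0.05,0,0,0,1],[0,0,-0.04,0,0,0,1],[0,0,0,0,0,0,1]],
])

```text
time_s: 16.08
position: [0.4861, 0.166, 0.2115]
tool_rot: [[-0.977, 0.213, 0.007], [0.213, 0.977, 0.001], [-0.007, 0.002, -1.0]]
ft_force: [-0.8, 1.2, -1.4]
grip_width: 0.0854
gripper_force: 0.0
```

```bash
python3 -c "
from h import *
g=grab('side');P=cloud(g);h=cv2.cvtColor(g[0],cv2.COLOR_RGB2HSV);H=h[...,0];ok=(g[1]>0)&(h[...,1]>150)
m=(H>18)&(H<35)&ok&(abs(P[...,0]-.485)<.1)&(abs(P[...,1]-.167)<.1)&(P[...,2]>.008)&(P[...,2]<.1)
r=cv2.minAreaRect((P[m][:,:2]*1000).astype(np.float32));print(r,np.percentile(P[m][:,2],[2,98]))
t=m&(P[...,2]>.046)
A=np.c_[P[t][:,:2],np.ones(t.sum())];print('top plane slope',np.linalg.lstsq(A,P[t][:,2],rcond=None)[0])
o=(H>2)&(H<15)&ok&(abs(P[...,0]-.577)<.09)&(abs(P[...,1]+.217)<.09)&(P[...,2]<.048)&(P[...,2]>.012)&(h[...,2]>150)
print('head',o.sum(),P[o].mean(0))
cv2.imwrite('pics/s6.png',cv2.resize(g[0][100:330,200:500,::-1],None,fx=2.5,fy=2.5))
print(telemetry.observe()['time_s'])"
```

```text
((486.3268737792969, 164.48431396484375), (62.03694534301758, 128.37802124023438), 76.78913879394531) [0.00897231 0.05436405]
top plane slope [-0.00552048  0.01248442  0.0514928 ]
head 68 [ 0.62202515 -0.2448937   0.03681157]
16.125
```

View pics/s6.png

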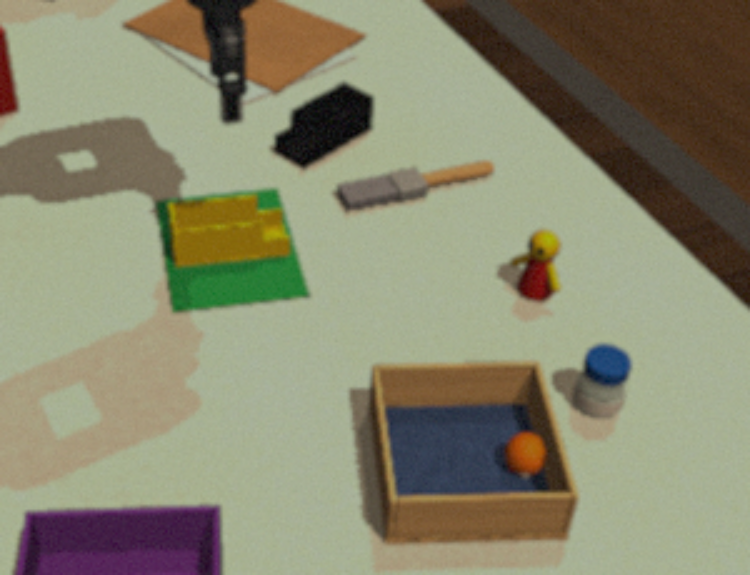

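The scoop stands level on the mat at (230,232), 2–3 mm from the mat's centre. The head is in the tray at (525,455), the bystanders have not moved and the gripper is clear.

```bash
python3 -c "
from rig import env
print(env.close_job())"
```

```text
the job is handed in; nothing more can be done
None
```

The job is handed in: the head is in the wooden tray, the scoop is level and released about 3 mm from the mat's centre, and the bystanders look unmoved; no verdict came back.

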